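Pack the bonding press foot snug with spacer plates

TASK

Pack up the gap under the sprung foot of the bench press: slide aluminium spacer plates in from the press's open front, one at a time, each flat on the block or plate below, centred, square and pushed back to the column, until the pack is snug, that is, the plate just added has ridden under the foot and lifted it off its rest. Stop there, with no plate too many, let go, keep the spare plates clear of the press, and do not knock the controllers, spray can or cup.

Things in the scene. Friction and masses are not known exactly. Their poses are not given: they have to be found in the camera images.
- nest (a point): place for the pack in the bench press (a grey C-frame press, fixed): a point on top of its base, 18 mm above the bench. x runs level into the press from its open front towards its column, y across, z up. A plate pushed right home against the column has its centre at x = 0, y = 0, its x axis along this x and its outer end at x = -60 mm
- stop (a point): middle of the foot of the column's upright front face (80 mm wide), the stop for the plates, at x = +61 mm of nest. The base is 110 mm wide and spans x = -70 to +200 mm of nest. Axes as nest
- head (a point): middle of the lower front edge of the press head, which overhangs the nest: 30 mm in front of nest, 112 mm above it. The head is 80 mm wide and 100 mm high from here up, and runs back to the column, so a gripper cannot come straight down on the outer end of a plate in the nest: lean it back towards the open front
- foot (a joint): lift of the press's sprung steel foot, in m: 0 = down on its rest, growing as it is pushed straight up (to 0.03). It pushes down with about 4.5 N at 0, and 0.2 N more per mm
- foot_sole (a point): centre of the foot's flat sole, which moves with it: at rest 41 mm above nest, at x = +18 mm. The sole is 44 mm wide and 43 mm long; from its front edge (x = -3 mm of nest) a 34 mm lead-in slopes up at 28 degrees to 16 mm above the sole, so that a plate whose top is up to 10 mm above the sole rides under it when slid in level from the front
- block_thin: dark steel packing block 80 x 50 mm and 10 mm thick, fixed; origin at the centre of its underside. One of the two blocks lies on the base under the foot (centre at x = +15 mm, y = 0 of nest) and carries the pack; the other is stored behind the column (x = +155 mm).
- block_thick: dark steel packing block, as block_thin but 22 mm thick
- plate1: one of four identical loose spacer plates of bare aluminium, a flat bar 120 mm long (x) by 50 mm wide (y) by 12 mm thick (z) with half-round ends, 0.19 kg, lying flat; origin at the centre of its underside; both ends are alike; held by one end, its far end may droop 2 to 3 mm
- plate2: one of four identical loose spacer plates of bare aluminium, a flat bar 120 mm long (x) by 50 mm wide (y) by 12 mm thick (z) with half-round ends, 0.19 kg, lying flat; origin at the centre of its underside; both ends are alike; held by one end, its far end may droop 2 to 3 mm
- plate3: one of four identical loose spacer plates of bare aluminium, a flat bar 120 mm long (x) by 50 mm wide (y) by 12 mm thick (z) with half-round ends, 0.19 kg, lying flat; origin at the centre of its underside; both ends are alike; held by one end, its far end may droop 2 to 3 mm
- plate4: one of four identical loose spacer plates of bare aluminium, a flat bar 120 mm long (x) by 50 mm wide (y) by 12 mm thick (z) with half-round ends, 0.19 kg, lying flat; origin at the centre of its underside; both ends are alike; held by one end, its far end may droop 2 to 3 mm
- pod1: loose bystander: white plastic controller housing with rounded ends, 106 x 50 x 28 mm high, lying flat; origin at the centre of its underside, x along its length
- pod2: loose bystander: white plastic controller housing with rounded ends, 106 x 50 x 28 mm high, lying flat; origin at the centre of its underside, x along its length
- spray: loose bystander: upright aluminium spray can, 53 mm diameter, 190 mm tall; origin at the centre of its underside
- cup: loose bystander: white plastic cup standing upright, 64 mm across the rim, 70 mm tall; origin at the centre of its underside
Not all that is in view belongs to the job. Leave any brown, green or yellow look-alike of the plate2 alone.

How it is judged (in metres and radians):
On the way, in this order (a step that is already met when the one before it is completed fails the run):
1. a first plate lies square on the block under the foot, released, with the foot still down on its rest (((x of plate1 in the frame of nest between -0.01 and 0.01 m and y of plate1 in the frame of nest between -0.01 and 0.01 m and z of plate1 in the frame of nest between 0.005 and 0.05 m and angle between the x axis of plate1 and the x axis of nest, either way round below 0.12 rad and angle between the z axis of plate1 and the z axis of nest, either way round below 0.06 rad and contact force between plate1 and the fingers below 0.2 N) or (x of plate2 in the frame of nest between -0.01 and 0.01 m and y of plate2 in the frame of nest between -0.01 and 0.01 m and z of plate2 in the frame of nest between 0.005 and 0.05 m and angle between the x axis of plate2 and the x axis of nest, either way round below 0.12 rad and angle between the z axis of plate2 and the z axis of nest, either way round below 0.06 rad and contact force between plate2 and the fingers below 0.2 N) or (x of plate3 in the frame of nest between -0.01 and 0.01 m and y of plate3 in the frame of nest between -0.01 and 0.01 m and z of plate3 in the frame of nest between 0.005 and 0.05 m and angle between the x axis of plate3 and the x axis of nest, either way round below 0.12 rad and angle between the z axis of plate3 and the z axis of nest, either way round below 0.06 rad and contact force between plate3 and the fingers below 0.2 N) or (x of plate4 in the frame of nest between -0.01 and 0.01 m and y of plate4 in the frame of nest between -0.01 and 0.01 m and z of plate4 in the frame of nest between 0.005 and 0.05 m and angle between the x axis of plate4 and the x axis of nest, either way round below 0.12 rad and angle between the z axis of plate4 and the z axis of nest, either way round below 0.06 rad and contact force between plate4 and the fingers below 0.2 N)) and value of joint foot below 0.0015 m), for 0.2 s.
2. a second plate lies square on the first, both released ((((x of plate1 in the frame of nest between -0.01 and 0.01 m and y of plate1 in the frame of nest between -0.01 and 0.01 m and z of plate1 in the frame of nest between 0.005 and 0.05 m and angle between the x axis of plate1 and the x axis of nest, either way round below 0.12 rad and angle between the z axis of plate1 and the z axis of nest, either way round below 0.06 rad and contact force between plate1 and the fingers below 0.2 N) and (x of plate2 in the frame of nest between -0.01 and 0.01 m and y of plate2 in the frame of nest between -0.01 and 0.01 m and z of plate2 in the frame of nest between 0.005 and 0.05 m and angle between the x axis of plate2 and the x axis of nest, either way round below 0.12 rad and angle between the z axis of plate2 and the z axis of nest, either way round below 0.06 rad and contact force between plate2 and the fingers below 0.2 N)) or ((x of plate1 in the frame of nest between -0.01 and 0.01 m and y of plate1 in the frame of nest between -0.01 and 0.01 m and z of plate1 in the frame of nest between 0.005 and 0.05 m and angle between the x axis of plate1 and the x axis of nest, either way round below 0.12 rad and angle between the z axis of plate1 and the z axis of nest, either way round below 0.06 rad and contact force between plate1 and the fingers below 0.2 N) and (x of plate3 in the frame of nest between -0.01 and 0.01 m and y of plate3 in the frame of nest between -0.01 and 0.01 m and z of plate3 in the frame of nest between 0.005 and 0.05 m and angle between the x axis of plate3 and the x axis of nest, either way round below 0.12 rad and angle between the z axis of plate3 and the z axis of nest, either way round below 0.06 rad and contact force between plate3 and the fingers below 0.2 N)) or ((x of plate1 in the frame of nest between -0.01 and 0.01 m and y of plate1 in the frame of nest between -0.01 and 0.01 m and z of plate1 in the frame of nest between 0.005 and 0.05 m and angle between the x axis of plate1 and the x axis of nest, either way round below 0.12 rad and angle between the z axis of plate1 and the z axis of nest, either way round below 0.06 rad and contact force between plate1 and the fingers below 0.2 N) and (x of plate4 in the frame of nest between -0.01 and 0.01 m and y of plate4 in the frame of nest between -0.01 and 0.01 m and z of plate4 in the frame of nest between 0.005 and 0.05 m and angle between the x axis of plate4 and the x axis of nest, either way round below 0.12 rad and angle between the z axis of plate4 and the z axis of nest, either way round below 0.06 rad and contact force between plate4 and the fingers below 0.2 N)) or ((x of plate2 in the frame of nest between -0.01 and 0.01 m and y of plate2 in the frame of nest between -0.01 and 0.01 m and z of plate2 in the frame of nest between 0.005 and 0.05 m and angle between the x axis of plate2 and the x axis of nest, either way round below 0.12 rad and angle between the z axis of plate2 and the z axis of nest, either way round below 0.06 rad and contact force between plate2 and the fingers below 0.2 N) and (x of plate3 in the frame of nest between -0.01 and 0.01 m and y of plate3 in the frame of nest between -0.01 and 0.01 m and z of plate3 in the frame of nest between 0.005 and 0.05 m and angle between the x axis of plate3 and the x axis of nest, either way round below 0.12 rad and angle between the z axis of plate3 and the z axis of nest, either way round below 0.06 rad and contact force between plate3 and the fingers below 0.2 N)) or ((x of plate2 in the frame of nest between -0.01 and 0.01 m and y of plate2 in the frame of nest between -0.01 and 0.01 m and z of plate2 in the frame of nest between 0.005 and 0.05 m and angle between the x axis of plate2 and the x axis of nest, either way round below 0.12 rad and angle between the z axis of plate2 and the z axis of nest, either way round below 0.06 rad and contact force between plate2 and the fingers below 0.2 N) and (x of plate4 in the frame of nest between -0.01 and 0.01 m and y of plate4 in the frame of nest between -0.01 and 0.01 m and z of plate4 in the frame of nest between 0.005 and 0.05 m and angle between the x axis of plate4 and the x axis of nest, either way round below 0.12 rad and angle between the z axis of plate4 and the z axis of nest, either way round below 0.06 rad and contact force between plate4 and the fingers below 0.2 N)) or ((x of plate3 in the frame of nest between -0.01 and 0.01 m and y of plate3 in the frame of nest between -0.01 and 0.01 m and z of plate3 in the frame of nest between 0.005 and 0.05 m and angle between the x axis of plate3 and the x axis of nest, either way round below 0.12 rad and angle between the z axis of plate3 and the z axis of nest, either way round below 0.06 rad and contact force between plate3 and the fingers below 0.2 N) and (x of plate4 in the frame of nest between -0.01 and 0.01 m and y of plate4 in the frame of nest between -0.01 and 0.01 m and z of plate4 in the frame of nest between 0.005 and 0.05 m and angle between the x axis of plate4 and the x axis of nest, either way round below 0.12 rad and angle between the z axis of plate4 and the z axis of nest, either way round below 0.06 rad and contact force between plate4 and the fingers below 0.2 N)))), for 0.2 s.
At the end, for the whole second after the job is handed in: The foot is lifted 2.5 to 9 mm off its rest by the pack; every plate either lies in the pack (centre within 10 mm of home in x and y of the nest, square within 0.12 rad, flat within 0.06 rad) or is more than 120 mm away from the nest (centre, seen from above); all plates are at rest (value of joint foot between 0.0025 and 0.009 m and ((x of plate1 in the frame of nest between -0.01 and 0.01 m and y of plate1 in the frame of nest between -0.01 and 0.01 m and z of plate1 in the frame of nest between 0.005 and 0.05 m and angle between the x axis of plate1 and the x axis of nest, either way round below 0.12 rad and angle between the z axis of plate1 and the z axis of nest, either way round below 0.06 rad) or horizontal distance between plate1 and nest above 0.12 m) and ((x of plate2 in the frame of nest between -0.01 and 0.01 m and y of plate2 in the frame of nest between -0.01 and 0.01 m and z of plate2 in the frame of nest between 0.005 and 0.05 m and angle between the x axis of plate2 and the x axis of nest, either way round below 0.12 rad and angle between the z axis of plate2 and the z axis of nest, either way round below 0.06 rad) or horizontal distance between plate2 and nest above 0.12 m) and ((x of plate3 in the frame of nest between -0.01 and 0.01 m and y of plate3 in the frame of nest between -0.01 and 0.01 m and z of plate3 in the frame of nest between 0.005 and 0.05 m and angle between the x axis of plate3 and the x axis of nest, either way round below 0.12 rad and angle between the z axis of plate3 and the z axis of nest, either way round below 0.06 rad) or horizontal distance between plate3 and nest above 0.12 m) and ((x of plate4 in the frame of nest between -0.01 and 0.01 m and y of plate4 in the frame of nest between -0.01 and 0.01 m and z of plate4 in the frame of nest between 0.005 and 0.05 m and angle between the x axis of plate4 and the x axis of nest, either way round below 0.12 rad and angle between the z axis of plate4 and the z axis of nest, either way round below 0.06 rad) or horizontal distance between plate4 and nest above 0.12 m) and linear speed of each of plate1, plate2, plate3, plate4 below 0.02 m/s); the robot touches nothing.
It fails at once if the first controller housing is knocked (moved more than 25 mm or tipped) (distance of pod1 from where it was at the start of the episode above 0.025 m or angle between pod1's own z axis and vertical above 0.3 rad).
It fails at once if the second controller housing is knocked (moved more than 25 mm or tipped) (distance of pod2 from where it was at the start of the episode above 0.025 m or angle between pod2's own z axis and vertical above 0.3 rad).
It fails at once if the spray can is knocked (moved more than 25 mm or tipped) (distance of spray from where it was at the start of the episode above 0.025 m or angle between spray's own z axis and vertical above 0.3 rad).
It fails at once if the cup is knocked (moved more than 25 mm or tipped) (distance of cup from where it was at the start of the episode above 0.025 m or angle between cup's own z axis and vertical above 0.3 rad).
It also fails if it takes over 69 s, if anything falls off the work surface, if the arm or the gripper's body presses on something with over 40 N, if the wrist force passes 120 N, or if a joint passes its speed limit or range.

ROBOT

A 6-joint arm with a two-finger parallel gripper is mounted at the origin on the work surface. World frame = base frame: x ahead of the robot, y to its left, z up, the work surface at z = 0. Lengths are in mm, angles in rad, forces in N, time in s.
With the tool pointing down it reaches from about 275 to 725 mm from the base axis. Payload 15.9 kg.
Tool frame: the origin (TCP) lies at the very end of the fingers, on their centre line; the grasp point (between the pads) lies 19 mm behind it (arm.grasp_offset is the distance from the TCP to the grasp point, in mm); z points along the fingers, y is the line along which they close (so a half turn about z gives the same grasp; the last joint's range is limited). The gripper opens to 85 mm and grips with 20 to 120 N. Pads are 22 mm wide; open, the fingers measure 114 mm over their backs; the gripper's body (76 mm by 85 mm) begins 54 mm behind the grasp point. The pads swing forward as they close: fully open they stand 13 mm farther back than shut.
Start: joints at [-1.138, 0.213, -0.034, 1.323, 0, 1.571], TCP at [209.699, -453.885, 209.506] pointing down, gripper open.
Joint ranges: [-2.98, 2.98], [-0.74, 1.72], [-1.14, 1.35], [-2.1, 2.04], [-1.57, 1.44], [-3.14, 3.14]. Speed limits (rad/s): [1.89, 1.89, 2.39, 2.57, 3.14, 3.14].

INTERFACE

Orientations are given as a rotation vector (axis times angle).
In Python, from bench import arm gives the robot as it stands.
- The arm moves only by the shell command python3 -m creep 'ROWS' [FORCE]. ROWS is a JSON object of lists of equal length, an entry for each row: "travel": the shift along the tool's x, y, z in mm, a list of three; "rot": the turn, a rotation vector about the tool's x, y, z in degrees, a list of three; "claw": the closure, from -1 (fully open) to 1 (shut), so that 0 is half open. A call has 1 to 12 rows; each row is the pose to reach, as a shift and turn from the pose commanded when the call began, along the tool's axes at that moment; what a row does not reach only later rows make up. A row lasts 1/8 s, in which the tool goes at most 62.5 mm and 10.7 degrees, less where a joint would pass 70% of its speed; a pose out of reach is approached as far as the arm can. A call with a gripper value outside its range is refused whole. The fingers move at their own pace and stop on an object; FORCE is the grip in N (left out, the last holds). Time passes only in rows, so rows that repeat a pose let the fingers close. It gives the time, the measured TCP pose, the force, the opening and the grip force at its end, in the units of the state.
- arm.observe(): the state, without advancing time (a new reading comes with each control period).
- arm.snapshot(name): name is "scene" or "top" or "wrist"; returns a dict with "img" (384x512x3 uint8, blue, green, red), "z_map" (384x512 float32, mm along the optical axis (not along the pixel's ray), 0 where there is no reading), "K" (3x3 intrinsics, pixels), "xyz" and "rotation" of the camera in the world. Camera axes: x right, y up, looking along -z (the intrinsics and any distortion apply to the point x, -y, -z); pixel columns grow to the right and rows downward; lengths in mm; the calibration is good to about 2 mm. A picture is of the moment at which its call begins.
- arm.job_done(): hands the job in; it is judged then, once.
The state is a dict: "time_s": time; "joints": joint angles; "joint_vel": joint speeds; "effort": joint torques, N m; "eef_pos": TCP position; "ee_rot": TCP orientation; "force": force on the tool from outside, world axes, zero at the start; "torque": the same for the moment, N m; "finger_gap": finger opening in mm; "grasp_force": force on a finger pad.
Only numpy, scipy, OpenCV 4.12 (cv2) and the standard library are available. Lean on these libraries where they do the work, as an engineer would, in place of code of your own. Each camera call takes 0.05 s, during which the arm holds its last target. There are 200 camera calls.

## Working session

There is one attempt and no reset: what is moved stays moved. The work goes in short steps, Python scripts to look and compute and a shell command to move; the robot and the scene stay as the last step left them, time stands still between calls to the robot, and variables do not carry over. Pictures are saved under pics/ and viewed, at most 10 in all, crops included, and the job is handed in when it is done.

```bash
ls; mkdir -p pics; cat > h.py <<'E'
import numpy as np, cv2
from scipy.spatial.transform import Rotation as R
from bench import arm
def snap(n):
    s=arm.snapshot(n); return s
def rot(s):
    r=np.array(s["rotation"],float)
    return r if r.shape==(3,3) else R.from_rotvec(r).as_matrix()
def cloud(s):
    z=s["z_map"].astype(float);K=np.array(s["K"]);v,u=np.mgrid[:z.shape[0],:z.shape[1]]
    p=np.stack([(u-K[0,2])/K[0,0]*z,-(v-K[1,2])/K[1,1]*z,-z],-1)
    w=p@rot(s).T+np.array(s["xyz"]); w[z==0]=np.nan
    return w
def tcp():
    o=arm.observe(); return np.array(o["eef_pos"]),R.from_rotvec(o["ee_rot"]).as_matrix()
E
python3 - <<'E'
from h import *
ims=[]
for n in ["scene","top"]:
    s=snap(n); cv2.imwrite(f"pics/{n}0.png",s["img"]); np.savez(f"{n}0.npz",w=cloud(s),img=s["img"])
    print(n,s["K"],s["xyz"],s["rotation"],{k:v for k,v in s.items() if k not in("img","z_map","K","xyz","rotation")})
print(arm.observe())
E
```

```text
pics
scene [[465.94799485   0.         253.06346125]
 [  0.         465.94799485 189.25358718]
 [  0.           0.           1.        ]] [1201.95194536  998.06993094 1098.97260529] [0.33248176 1.13461288 2.33274845] {}
top [[443.75567786   0.         254.69001297]
 [  0.         443.75567786 193.39057627]
 [  0.           0.           1.        ]] [ 403.66209953  -34.49653377 1720.49581387] [ 0.06687345 -0.04597689 -1.56302759] {}
{'time_s': 0.1, 'joints': array([-1.13798211e+00,  2.13265341e-01, -3.49932155e-02,  1.32348038e+00,
        1.38740211e-05,  1.57081523e+00]), 'joint_vel': array([0.00030133, 0.00047781, 0.00312414, 0.00103047, 0.00175846,
       0.00067308]), 'effort': array([-2.91162432e-03, -6.87249112e+01,  4.87806666e+01,  1.22978009e-02,
       -1.53247261e-04, -1.69489016e-05]), 'eef_pos': array([ 209.58367489, -453.60215872,  209.08768395]), 'ee_rot': array([-3.06742002e+00, -6.74341508e-01,  2.96568709e-04]), 'force': array([ 0.57697145,  0.62240847, -0.0902869 ]), 'torque': array([ 0.06820701, -0.06203783,  0.02282126]), 'grasp_force': 0.0, 'finger_gap': 85.7954979643685}
```

View pics/scene0.png

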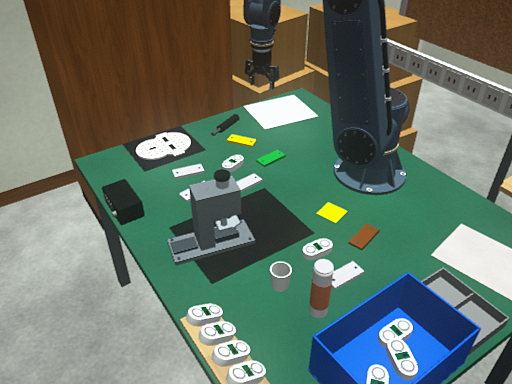

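View pics/top0.png

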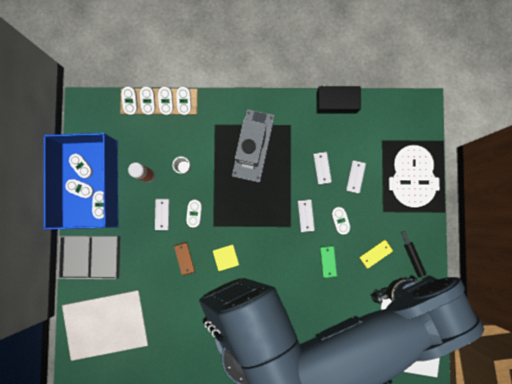

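The top view shows bare aluminium candidates at (322,168), (356,176), (306,215) and (162,214). The look-alikes to avoid are brown (183,258), green (328,262), yellow (376,254) and the yellow square (226,257). Pods are at (194,213) and (341,220), the cup at (181,165), the spray can at (140,172). The press is at (252,145) with its open front facing down the image, towards the robot.

```bash
python3 - <<'E'
from h import *
d=np.load("top0.npz");w=d["w"];img=d["img"]
s=arm.snapshot("top");K=np.array(s["K"]);Rm=rot(s);c=np.array(s["xyz"])
def ray(u,v,z):
    d=Rm@np.array([(u-K[0,2])/K[0,0],-(v-K[1,2])/K[1,1],-1]);return c+d*(z-c[2])/d[2]
hsv=cv2.cvtColor(img,cv2.COLOR_BGR2HSV)
print("bench z",np.nanmedian(w[230:250,260:290,2]),np.nanmedian(w[200:240,100:115,2]))
m=((hsv[...,1]<60)&(hsv[...,2]>110)).astype(np.uint8)
m[:, :120]=0;m[270:]=0;m[:125]=0;m[:,375:]=0
for k in cv2.findContours(m,cv2.RETR_EXTERNAL,cv2.CHAIN_APPROX_NONE)[0]:
    if cv2.contourArea(k)<100: continue
    u,v=cv2.minAreaRect(k)[0]
    p=np.array([ray(*q,12)[:2] for q in k[:,0].astype(float)],np.float32)
    (x,y),(a,b),th=cv2.minAreaRect(p)
    if a<b: th+=90;a,b=b,a
    z=np.nanmedian(w[int(v)-1:int(v)+2,int(u)-1:int(u)+2,2])
    print("px %d %d ctr %.0f %.0f size %.0f %.0f yaw %.1f z %.0f"%(u,v,x,y,a,b,(th+90)%180-90,z))
# press: by height from both views
for n in["top0","scene0"]:
    ww=np.load(n+".npz")["w"];Z=ww[...,2]
    sel=(ww[...,0]>350)&(ww[...,0]<800)&(ww[...,1]<120)&(ww[...,1]>-150)&(Z>5)&(Z<300)
    print(n,np.histogram(Z[sel],np.arange(5,300,5)))
    for lo,hi in[(14,22),(22,34),(35,46),(205,236)]:
        q=ww[sel&(Z>lo)&(Z<hi)]
        if len(q)>15:
            (x,y),(a,b),th=cv2.minAreaRect(q[:,:2].astype(np.float32)); print(lo,hi,len(q),np.round([x,y,a,b,th,np.median(q[:,2])],1))
top=np.load("top0.npz")["img"][95:200,200:300];sc=np.load("scene0.npz")["img"][160:270,150:270]
cv2.imwrite("pics/crop.png",np.hstack([cv2.resize(top,(400,420)),cv2.resize(sc,(400,420))]))
E
```

```text
bench z -0.1659091648092499 54.475786254746936
px 340 220 ctr 426 -342 size 110 58 yaw 18.1 z 24
px 305 215 ctr 443 -208 size 125 56 yaw 6.0 z 13
px 193 213 ctr 449 224 size 108 58 yaw 0.9 z 29
px 161 214 ctr 445 348 size 124 56 yaw -1.0 z 13
px 135 170 ctr 615 453 size 63 59 yaw 1.5 z 187
px 355 176 ctr 595 -400 size 125 57 yaw -12.5 z 9
px 181 164 ctr 637 276 size 70 67 yaw -89.7 z 6
px 322 167 ctr 628 -271 size 125 56 yaw 8.6 z 12
px 251 150 ctr 695 4 size 226 112 yaw -11.9 z 271
top0 (array([826, 217, 270, 147,  21,   2,   3,   2,   0,   1,   0,   2,   2,
         8,  16,   8,   2,   0,   1,   1,   1,   0,   0,   0,   1,   3,
         5,   6,   5,   3,   3,   7,   5,   6,   4,   5,   8,   6,  10,
         3,  11,  11,   6,  54, 331, 361,  40,   1,   0,   0,   1,   5,
        61,  84,  23,   2,   0,   0]), array([  5,  10,  15,  20,  25,  30,  35,  40,  45,  50,  55,  60,  65,
        70,  75,  80,  85,  90,  95, 100, 105, 110, 115, 120, 125, 130,
       135, 140, 145, 150, 155, 160, 165, 170, 175, 180, 185, 190, 195,
       200, 205, 210, 215, 220, 225, 230, 235, 240, 245, 250, 2
[... 358 characters left out ...]
50,  60,  64,  58,  65,  62,  61,  61,  61,  57,  63,  64,  65,
        66,  61,  62,  66,  62, 140, 490,  67,  21,  15,  20,  12,  11,
        19,  94,  44,   0,   0,   0]), array([  5,  10,  15,  20,  25,  30,  35,  40,  45,  50,  55,  60,  65,
        70,  75,  80,  85,  90,  95, 100, 105, 110, 115, 120, 125, 130,
       135, 140, 145, 150, 155, 160, 165, 170, 175, 180, 185, 190, 195,
       200, 205, 210, 215, 220, 225, 230, 235, 240, 245, 250, 255, 260,
       265, 270, 275, 280, 285, 290, 295]))
14 22 558 [700.9  22.6 152.4 231.4  76.5  19.5]
22 34 403 [698.7   6.1 106.4 228.4  77.7  26.8]
35 46 228 [712.5  10.5  77.1 168.5  69.4  41.6]
205 236 921 [691.9   2.7  88.6 140.9  78.5 230.8]
```

View pics/crop.png

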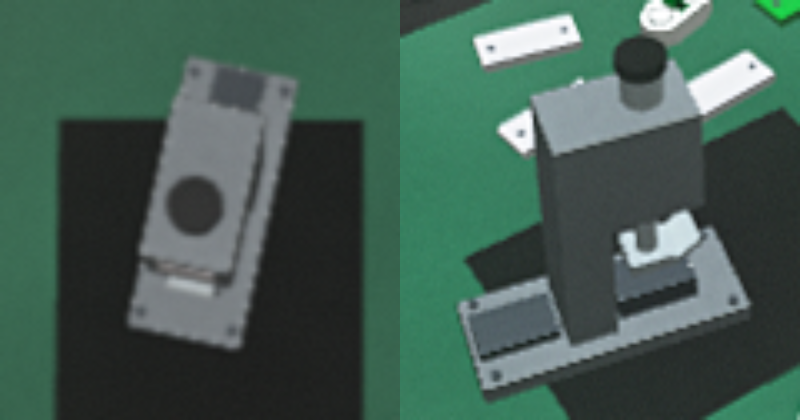

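```bash
python3 - <<'E'
from h import *
for yaw in (-11.5,-12,-12.5):
  a=np.radians(yaw);ex=np.array([np.cos(a),np.sin(a)]);ey=np.array([-ex[1],ex[0]])
  for n in["top0","scene0"]:
    w=np.load(n+".npz")["w"];q=w[...,:2]-[651,11.4];x=q@ex;y=q@ey;z=w[...,2]
    reg=(abs(y)<75)&(x>-95)&(x<235)
    t=reg&(z>208)&(z<236); b=reg&(z>10)&(z<24)
    P=lambda v:np.round(np.percentile(v,[1,3,50,97,99]),0)
    print(yaw,n,"head x",P(x[t]),"y",P(y[t]),"base x",P(x[b]),"y",P(y[b]))
    if yaw==-12:
        for i in range(-90,230,10):
            r=[]
            for j in range(-70,70,10):
                k=(x>=i)&(x<i+10)&(y>=j)&(y<j+10)
                r.append("%4.0f"%np.median(z[k]) if k.sum()>0 else "   .")
            print(i,"".join(r))
E
```

```text
-11.5 top0 head x [-30. -29.  50. 106. 109.] y [-40. -39.  -3.  37.  39.] base x [-70. -69. -13. 196. 199.] y [-56. -54. -27.  52.  55.]
-11.5 scene0 head x [-27. -24.  54. 111. 112.] y [-38. -34.  22.  42.  43.] base x [-67. -64.  67. 199. 201.] y [-55. -52.  36.  56.  57.]
-12 top0 head x [-30. -29.  50. 106. 109.] y [-40. -39.  -3.  38.  39.] base x [-70. -68. -12. 196. 199.] y [-55. -54. -27.  52.  55.]
-90    0   1   3   2  -3   2  -1   1   0  -1   2   2  -0   2
-80    1  -5  -0  -2   4   1   2   1   2  -2   5   1  -0  -1
-70    1   2  17  19  17  14  19  19  17  21  12  19   4   0
-60    2   9  23  18  19  14  18  17  19  17  18  19  17   3
-50    2  10  18  17  16  18  17  19  15  18  18  18   9  -1
-40    1  14  19  18 140 112  82  75  77  47  19  18  17   1
-30    1   4  14 199 206 221 226 141 225 219 199  15  15  -1
-20    1   7  18 226 228 226 231 230 231 231 226  16  13  -1
-10    2   3  19 229 231 233 268 270 232 230 228   .   7  -2
0    5  10  18 224 230 270 270 273 271 234 232   .   .   2
10   -3   4  20 228 234 270 273 272 270 268 231   .   .   5
20    2  12  20 230 2
[... 2905 characters left out ...]
0 -747-362-362-360  27-736  28  30  23  21  19  19  12   3
170 -748-738  19-742  30-358  29  29  31  22  15  22  10   2
180 -749-748  18-747-750  26  27  28-730  23  21  23  13   4
190 -752-742-362  22-742  19  22  22  19  22  20  20  10   2
200 -370  -1   0  -1   1   2   1   1   2   2   2   2   4   3
210    1   0  -0-369-369   1   1-744   3   2   1   3   2   2
220   -3-372  -3   3-740   1-740-372   3   2   3   2   5   3
-12.5 top0 head x [-30. -29.  50. 106. 109.] y [-39. -38.  -2.  38.  39.] base x [-71. -69. -12. 196. 199.] y [-55. -53. -26.  52.  55.]
-12.5 scene0 head x [-27. -24.  54. 111. 112.] y [-36. -32.  23.  42.  44.] base x [-68. -64.  66. 199. 201.] y [-52. -50.  37.  57.  58.]
```

Plan: the stored block tops out at about 29 mm, which is 18 + 10, so it is the thin one. The thick block is under the foot, so two plates give 22 + 24 = 46 mm, a 5 mm lift. Nest is at about (652, 12) with yaw -12°. I will use the plate at px (306,215) first, then (322,168), each held by its near end with a 35° lean.

```bash
cat >> h.py <<'E'
def goto(x,y,z,psi,L=35):
    "travel/rot in tool axes to reach TCP x,y,z with heading psi, lean L (deg)"
    p,Rc=tcp();a=np.radians(psi);l=np.radians(L)
    Z=np.array([np.sin(l)*np.cos(a),np.sin(l)*np.sin(a),-np.cos(l)]);Y=np.array([-np.sin(a),np.cos(a),0])
    c=[]
    for s in(1,-1):
        Rt=np.stack([np.cross(s*Y,Z),s*Y,Z],1);c.append(R.from_matrix(Rc.T@Rt).as_rotvec(degrees=True))
    r=min(c,key=np.linalg.norm)
    print("travel",np.round(Rc.T@(np.array([x,y,z])-p),1).tolist(),"rot",np.round(r,1).tolist(),"alt",np.round(max(c,key=np.linalg.norm),1).tolist())
def off(cx,cy,psi,d,e=0):
    a=np.radians(psi); return cx+d*np.cos(a)-e*np.sin(a),cy+d*np.sin(a)+e*np.cos(a)
def st():
    o=arm.observe(); p,Rc=tcp(); print("t %.2f p"%o["time_s"],np.round(p,1),"F",np.round(o["force"],1),"gap %.1f gf %.1f"%(o["finger_gap"],o["grasp_force"]),"j",np.round(o["joints"],2),"z",np.round(Rc[:,2],3),"y",np.round(Rc[:,1],3))
E
python3 - <<'E'
from h import *
print(tcp()[1])
x,y=off(443,-208,6,-46-40); goto(x,y,8+57,6)
E
```

```text
[[ 9.07806182e-01  4.19389810e-01 -3.51309006e-04]
 [ 4.19389957e-01 -9.07805815e-01  8.16679929e-04]
 [ 2.35868821e-05 -8.88722556e-04 -9.99999605e-01]]
travel [233.5, -152.7, 144.3] rot [-5.8, 34.7, 18.2] alt [-48.7, -8.1, -154.4]
```

```bash
python3 -m creep '{"travel":[[233.5,-152.7,100],[233.5,-152.7,144.3],[233.5,-152.7,144.3],[233.5,-152.7,144.3],[233.5,-152.7,144.3],[233.5,-152.7,144.3],[233.5,-152.7,144.3],[233.5,-152.7,144.3],[233.5,-152.7,144.3]],"rot":[[-5.8,34.7,18.2],[-5.8,34.7,18.2],[-5.8,34.7,18.2],[-5.8,34.7,18.2],[-5.8,34.7,18.2],[-5.8,34.7,18.2],[-5.8,34.7,18.2],[-5.8,34.7,18.2],[-5.8,34.7,18.2]],"claw":[-1,-1,-1,-1,-1,-1,-1,-1,-1]}' 80
python3 - <<'E'
from h import *
st()
s=snap("wrist");cv2.imwrite("pics/w1.png",s["img"]);w=cloud(s);img=s["img"]
hsv=cv2.cvtColor(img,cv2.COLOR_BGR2HSV)
m=((w[...,2]>7)&(w[...,2]<18)&(hsv[...,1]<60)&(hsv[...,2]>100)).astype(np.uint8)
for k in cv2.findContours(m,cv2.RETR_EXTERNAL,cv2.CHAIN_APPROX_NONE)[0]:
    if cv2.contourArea(k)<1500: continue
    p=np.array([w[v,u,:2] for u,v in k[:,0]],np.float32);p=p[~np.isnan(p).any(1)]
    print(cv2.boundingRect(k),cv2.minAreaRect(p))
E
```

```text
time_s: 1.27
eef_pos: [357.8, -218.8, 65.9]
ee_rot: [-2.964, -0.154, -0.936]
force: [-0.2, -0.2, -0.5]
finger_gap: 85.7
grasp_force: 0.0
t 1.27 p [ 357.8 -218.8   65.9] F [-0.2 -0.2 -0.5] gap 85.7 gf 0.0 j [-0.97 -0.13 -0.98  0.4   0.53  2.16] z [ 0.571  0.058 -0.819] y [ 0.103 -0.995  0.002]
(222, 95, 58, 119) ((443.2908630371094, -208.4128875732422), (119.9133071899414, 50.10658645629883), 6.035174369812012)
(413, 0, 64, 90) ((594.07080078125, -400.8892822265625), (50.846309661865234, 119.63348388671875), 77.5167007446289)
(302, 0, 54, 49) ((601.388427734375, -275.9436950683594), (65.70683288574219, 50.41666030883789), 8.695565223693848)
```

View pics/w1.png

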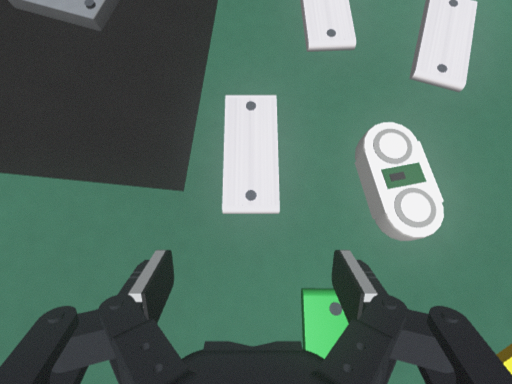

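The close view shows bare aluminium plate A at (250,155), measured 120×50 at (443.3, -208.4), 6.0°. Green (325,320) and the pod (400,180) are clear of it.

```bash
python3 -m creep '{"travel":[[0,-1.5,40],[0,-1.5,60],[0,-1.5,68],[0,-1.5,70.4],[0,-1.5,70.4]],"rot":[[0,0,0],[0,0,0],[0,0,0],[0,0,0],[0,0,0]],"claw":[-1,-1,-1,-1,-1]}'
python3 - <<'E'
from h import *
st(); s=snap("wrist");cv2.imwrite("pics/w2.png",s["img"])
E
```

```text
time_s: 1.95
eef_pos: [397.6, -212.1, 8.0]
ee_rot: [-2.963, -0.155, -0.936]
force: [0.4, 0.9, 0.1]
finger_gap: 85.6
grasp_force: 0.0
t 1.95 p [ 397.6 -212.1    8. ] F [0.4 0.9 0.1] gap 85.6 gf 0.0 j [-0.85  0.03 -1.05  0.1   0.49  2.29] z [ 0.571  0.059 -0.819] y [ 0.104 -0.995  0.001]
```

View pics/w2.png

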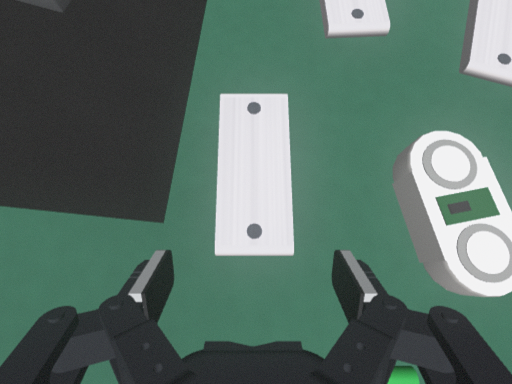

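```bash
python3 -m creep '{"travel":[[0,1,2],[0,1,3.5],[0,1,3.5],[0,1,3.5],[0,1,3.5],[0,1,3.5],[0,1,3.5]],"rot":[[0,0,0],[0,0,0],[0,0,0],[0,0,0],[0,0,0],[0,0,0],[0,0,0]],"claw":[-0.5,-0.5,1,1,1,1,1]}' 80
python3 - <<'E'
from h import *
st()
E
```

```text
time_s: 2.88
eef_pos: [399.8, -212.5, 4.7]
ee_rot: [-2.963, -0.156, -0.935]
force: [-0.3, 0.3, 0.4]
finger_gap: -0.2
grasp_force: 0.0
t 2.88 p [ 399.8 -212.5    4.7] F [-0.3  0.3  0.4] gap -0.2 gf 0.0 j [-0.84  0.04 -1.06  0.09  0.48  2.29] z [ 0.571  0.059 -0.819] y [ 0.104 -0.995  0.001]
```

```bash
python3 - <<'E'
from h import *
s=snap("wrist");cv2.imwrite("pics/w3.png",s["img"]);w=cloud(s)
hsv=cv2.cvtColor(s["img"],cv2.COLOR_BGR2HSV)
m=((w[...,2]>7)&(w[...,2]<18)&(hsv[...,1]<60)&(hsv[...,2]>100)).astype(np.uint8)
for k in cv2.findContours(m,cv2.RETR_EXTERNAL,cv2.CHAIN_APPROX_NONE)[0]:
    if cv2.contourArea(k)<1500: continue
    p=np.array([w[v,u,:2] for u,v in k[:,0]],np.float32);p=p[~np.isnan(p).any(1)]
    print(cv2.boundingRect(k),cv2.minAreaRect(p))
# finger tip points: lowest / nearest, in tool frame
p0,Rc=tcp(); q=(w-p0)@Rc
f=(q[...,2]<30)&(q[...,2]>-60)&(abs(q[...,1])<30)&(abs(q[...,0])<40)&(w[...,2]>14)
print(f.sum(),np.percentile(q[f],[1,50,99],axis=0).round(1) if f.sum() else "")
E
```

```text
(213, 94, 81, 165) ((442.9511413574219, -208.4759979248047), (117.96326446533203, 50.29452133178711), 5.914931774139404)
(469, 0, 43, 81) ((574.2547607421875, -383.5070495605469), (31.74203872680664, 75.86114501953125), 83.8271713256836)
(323, 0, 69, 34) ((585.6793823242188, -278.4858093261719), (35.134613037109375, 50.68232727050781), 7.911700248718262)
2057 [[ -9.6 -13.1 -59.6]
 [  9.2  -0.1 -46.8]
 [ 11.2  13.4 -26.1]]
```

View pics/w3.png

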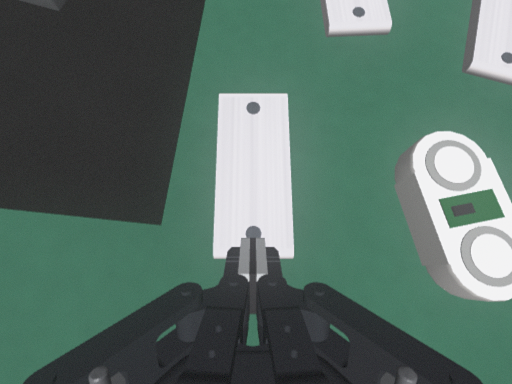

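```bash
python3 - <<'E'
from h import *
s=snap("wrist");w=cloud(s);p0,Rc=tcp();q=(w-p0)@Rc
for v in range(228,310,6): print(v,[(w[v,u].round(0).tolist(),q[v,u].round(0).tolist()) for u in(246,260)])
print(Rc)
E
```

```text
228 [([402.0, -208.0, 12.0], [6.0, -4.0, -5.0]), ([403.0, -217.0, 11.0], [6.0, 5.0, -4.0])]
234 [([398.0, -209.0, 12.0], [3.0, -4.0, -7.0]), ([399.0, -217.0, 12.0], [3.0, 5.0, -6.0])]
240 [([392.0, -210.0, 34.0], [11.0, -3.0, -28.0]), ([393.0, -217.0, 33.0], [10.0, 4.0, -28.0])]
246 [([388.0, -210.0, 38.0], [10.0, -3.0, -34.0]), ([389.0, -218.0, 39.0], [11.0, 4.0, -35.0])]
252 [([385.0, -211.0, 44.0], [11.0, -3.0, -41.0]), ([386.0, -218.0, 44.0], [11.0, 4.0, -41.0])]
258 [([382.0, -211.0, 48.0], [10.0, -3.0, -46.0]), ([382.0, -218.0, 48.0], [10.0, 4.0, -45.0])]
264 [([379.0, -212.0, 53.0], [11.0, -3.0, -52.0]), ([379.0, -218.0, 52.0], [10.0, 4.0, -51.0])]
270 [([376.0, -212.0, 57.0], [11.0, -3.0, -56.0]), ([377.0, -218.0, 56.0], [10.0, 4.0, -56.0])]
276 [([373.0, -212.0, 58.0], [9.0, -3.0, -58.0]), ([374.0, -219.0, 58.0], [9.0, 3.0, -59.0])]
282 [([371.0, -213.0, 66.0], [12.0, -3.0, -67.0]), ([372.0, -219.0, 65.0], [11.0, 3.0, -66.0])]
288 [([369.0, -213.0, 68.0], [11.0, -2.0, -70.0]), ([370.0, -219.0, 69.0], [12.0, 3.0, -70.0])]
294 [([367.0, -213.0, 71.0], [11.0, -2.0, -74.0]), ([367.0, -219.0, 72.0], [12.0, 3.0, -74.0])]
300 [([364.0, -214.0, 68.0], [7.0, -2.0, -72.0]), ([366.0, -219.0, 74.0], [12.0, 3.0, -77.0])]
306 [([362.0, -214.0, 63.0], [2.0, -3.0, -69.0]), ([363.0, -219.0, 71.0], [7.0, 3.0, -75.0])]
[[ 8.14344691e-01  1.04368997e-01  5.70920167e-01]
 [ 8.59994987e-02 -9.94538202e-01  5.91426286e-02]
 [ 5.73974573e-01  9.36362536e-04 -8.18872586e-01]]
```

```bash
python3 -m creep '{"travel":[[0,0,-10],[0,0,-10],[0,0,-10],[0,0,-10],[0,0,-10]],"rot":[[0,0,0],[0,0,0],[0,0,0],[0,0,0],[0,0,0]],"claw":[-0.5,-0.5,-0.5,-0.5,-0.5]}'
python3 - <<'E'
from h import *
st();s=snap("wrist");w=cloud(s);p0,Rc=tcp();q=(w-p0)@Rc
m=(abs(q[...,0])<25)&(abs(q[...,1])<60)&(q[...,2]>-60)&(w[...,2]>20)
for sgn in(1,-1):
    k=m&(q[...,1]*sgn>0); g=q[k]; i=np.argsort(-g[:,2])[:12]; print(k.sum(),g[i][::2].round(1).tolist())
    for xb in range(-14,16,4):
        b=g[(g[:,0]>=xb)&(g[:,0]<xb+4)]
        if len(b)>5: print(xb,len(b),"z max",np.percentile(b[:,2],98).round(1),"y at tip",b[b[:,2]>np.percentile(b[:,2],90),1].mean().round(1))
E
```

```text
time_s: 3.6
eef_pos: [394.0, -212.9, 12.7]
ee_rot: [-2.963, -0.156, -0.935]
force: [-0.7, -0.3, -0.3]
finger_gap: 64.1
grasp_force: 0.0
t 3.60 p [ 394.  -212.9   12.7] F [-0.7 -0.3 -0.3] gap 64.1 gf 0.0 j [-0.86  0.01 -1.05  0.13  0.49  2.28] z [ 0.571  0.059 -0.819] y [ 0.105 -0.995  0.001]
1381 [[-7.8, 32.3, -27.1], [-8.0, 32.2, -27.8], [-1.5, 32.3, -27.9], [7.4, 32.3, -27.9], [0.6, 32.2, -28.0], [-1.9, 32.3, -28.2]]
-14 35 z max -31.7 y at tip 32.3
-10 114 z max -28.1 y at tip 32.3
-6 108 z max -29.4 y at tip 32.2
-2 122 z max -28.1 y at tip 32.2
2 159 z max -29.3 y at tip 32.2
6 421 z max -30.2 y at tip 36.1
10 422 z max -31.5 y at tip 35.4
1387 [[-7.6, -31.9, -27.4], [0.3, -31.9, -27.6], [-0.8, -31.9, -27.9], [-2.6, -32.0, -28.1], [-3.7, -32.0, -28.3], [-8.2, -31.7, -28.4]]
-14 38 z max -31.3 y at tip -31.9
-10 110 z max -28.6 y at tip -31.9
-6 113 z max -29.1 y at tip -31.8
-2 123 z max -27.8 y at tip -31.9
2 145 z max -29.7 y at tip -31.9
6 417 z max -30.3 y at tip -34.7
10 441 z max -31.5 y at tip -34.9
```

```bash
python3 -m creep '{"travel":[[0,0.6,15],[0,0.6,22],[0,0.6,25],[0,0.6,28],[0,0.6,28]],"rot":[[0,0,0],[0,0,0],[0,0,0],[0,0,0],[0,0,0]],"claw":[-0.5,-0.5,-0.5,-0.5,-0.5]}'
python3 - <<'E'
from h import *
st();s=snap("wrist");cv2.imwrite("pics/w4.png",s["img"]);w=cloud(s);p0,Rc=tcp();q=(w-p0)@Rc
m=(abs(q[...,0])<11)&(abs(abs(q[...,1])-32)<2)&(q[...,2]>-60)&(q[...,2]<-10)
g=np.stack([q[m][:,2],w[m][:,2]],1);i=np.argsort(-g[:,0])[:40];print(m.sum(),g[i][::5].round(1).tolist(),"lowest",np.percentile(w[m][:,2],[0,2,5]))
E
```

```text
time_s: 4.28
eef_pos: [410.1, -211.9, -10.1]
ee_rot: [-2.963, -0.156, -0.935]
force: [-0.0, -0.3, -0.2]
finger_gap: 64.0
grasp_force: 0.0
t 4.28 p [ 410.1 -211.9  -10.1] F [-0.  -0.3 -0.2] gap 64.0 gf 0.0 j [-0.82  0.09 -1.06  0.02  0.47  2.32] z [ 0.571  0.059 -0.819] y [ 0.104 -0.995  0.001]
1874 [[-10.0, 0.3], [-10.2, -0.7], [-10.2, 0.5], [-10.5, -1.5], [-10.6, -0.7], [-10.8, -0.8], [-10.9, -0.3], [-11.0, -1.4]] lowest [-2.39360371 -1.25639387 -0.79628619]
```

View pics/w4.png

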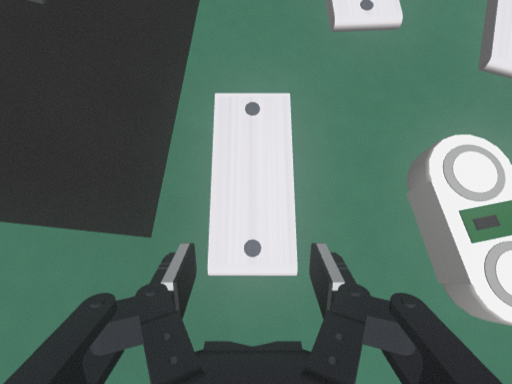

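The plate lies between the fingers: its near edge is at row 273 and the pads are at (180,280) and (325,280). The real tips sit about 26 mm behind the reported TCP. I'll lower a little more and close.

```bash
python3 -m creep '{"travel":[[0,0,2],[0,0,4],[0,0,4],[0,0,4],[0,0,4],[0,0,4],[0,0,4]],"rot":[[0,0,0],[0,0,0],[0,0,0],[0,0,0],[0,0,0],[0,0,0],[0,0,0]],"claw":[-0.5,-0.5,1,1,1,1,1]}' 80
python3 - <<'E'
from h import *
st()
E
```

```text
time_s: 5.2
eef_pos: [412.7, -211.9, -12.9]
ee_rot: [-2.963, -0.156, -0.936]
force: [-5.5, 1.1, 9.7]
finger_gap: 47.3
grasp_force: 80.2
t 5.20 p [ 412.7 -211.9  -12.9] F [-5.5  1.1  9.7] gap 47.3 gf 80.2 j [-0.81  0.1  -1.07 -0.    0.47  2.32] z [ 0.572  0.059 -0.818] y [ 0.105 -0.995  0.001]
```

```bash
python3 -m creep '{"travel":[[23,0,-32.8],[46,0,-65.5],[46,0,-65.5],[46,0,-65.5]],"rot":[[0,0,0],[0,0,0],[0,0,0],[0,0,0]],"claw":[1,1,1,1]}'
cat >> h.py <<'E'
def plate(zlo,zhi,save=None):
    "pose of held plate's top from wrist cam: centre, yaw, tilt; also in tool frame"
    s=snap("wrist");w=cloud(s);p0,Rc=tcp();q=(w-p0)@Rc
    if save: cv2.imwrite(save,s["img"])
    hsv=cv2.cvtColor(s["img"],cv2.COLOR_BGR2HSV)
    m=((w[...,2]>zlo)&(w[...,2]<zhi)&(hsv[...,1]<60)&(hsv[...,2]>90)).astype(np.uint8)
    ks=[k for k in cv2.findContours(m,cv2.RETR_EXTERNAL,cv2.CHAIN_APPROX_NONE)[0] if cv2.contourArea(k)>1500]
    for k in ks:
        f=np.zeros_like(m);cv2.drawContours(f,[k],-1,1,-1);P=w[(f>0)&(m>0)]
        A=np.c_[P[:,:2]-P[:,:2].mean(0),np.ones(len(P))];c=np.linalg.lstsq(A,P[:,2],rcond=None)[0]
        (x,y),sz,th=cv2.minAreaRect(np.array([w[v,u,:2] for u,v in k[:,0]],np.float32))
        if sz[0]<sz[1]: th+=90
        th=(th+90)%180-90;a=np.radians(th);e=np.array([np.cos(a),np.sin(a)])
        zt=c[2]+c[:2]@(np.array([x,y])-P[:,:2].mean(0))
        far=max(((P[:,:2]-[x,y])@e).max(),0)
        print("c %.1f %.1f top %.1f sz %s yaw %.1f slope along %.3f across %.3f"%(x,y,zt,np.round(sz),th,c[:2]@e,c[:2]@[-e[1],e[0]]),"TCP-c along %.1f across %.1f"%((p0[:2]-[x,y])@e,(p0[:2]-[x,y])@[-e[1],e[0]]),"dz %.1f"%(p0[2]-zt))
E
python3 - <<'E'
from h import *
st();plate(60,110)
E
```

```text
time_s: 5.7
eef_pos: [412.1, -211.4, 66.0]
ee_rot: [-2.963, -0.155, -0.934]
force: [0.0, -0.0, -2.7]
finger_gap: 46.8
grasp_force: 82.5
t 5.70 p [ 412.1 -211.4   66. ] F [ 0.  -0.  -2.7] gap 46.8 gf 82.5 j [-0.81 -0.08 -0.95  0.3   0.47  2.32] z [ 0.57   0.059 -0.819] y [ 0.104 -0.995  0.001]
c 443.7 -208.1 top 89.1 sz [119.  50.] yaw 6.0 slope along -0.019 across 0.001 TCP-c along -32.0 across 0.4 dz -23.6
```

```bash
python3 - <<'E'
from h import *
x,y=off(652,12,-12,-145-32,0.4); goto(x,y,50,-12)
E
```

```text
travel [68.1, -251.9, 66.6] rot [-10.3, 0.0, 14.7] alt [-0.1, -15.0, -164.6]
```

```bash
python3 -m creep '{"travel":[[15,-55,13],[30,-110,28],[45,-165,43],[58,-215,55],[68.1,-251.9,66.6],[68.1,-251.9,66.6],[68.1,-251.9,66.6],[68.1,-251.9,66.6]],"rot":[[-2,0,3],[-4.1,0,5.9],[-6.2,0,8.8],[-8.2,0,11.8],[-10.3,0,14.7],[-10.3,0,14.7],[-10.3,0,14.7],[-10.3,0,14.7]],"claw":[1,1,1,1,1,1,1,1]}'
python3 - <<'E'
from h import *
st();plate(60,85,"pics/w5.png")
# press from wrist cam in press frame
s=snap("wrist");w=cloud(s);a=np.radians(-12);ex=np.array([np.cos(a),np.sin(a)]);ey=np.array([-ex[1],ex[0]])
q=w[...,:2]-[652,12];x=q@ex;y=q@ey;z=w[...,2]
b=(z>13)&(z<23)&(x>-90)&(x<-35);print("base",b.sum(),np.percentile(x[b],[1,3]),np.percentile(y[b],[1,3,97,99]))
b=(z>30)&(z<46)&(abs(y)<40)&(x>-40)&(x<10);print("block",b.sum(),np.percentile(x[b],[1,3,50]),np.percentile(y[b],[1,3,97,99]),"topz",np.percentile(z[b],[50,95]))
b=(z>120)&(z<240)&(x>-45)&(x<0);print("head",b.sum(),np.percentile(x[b],[3,50]),np.percentile(y[b],[1,3,97,99]))
E
```

```text
time_s: 6.75
eef_pos: [464.2, -61.0, 50.9]
ee_rot: [2.96, -0.199, 0.934]
force: [0.5, 0.2, -3.0]
finger_gap: 47.0
grasp_force: 83.1
t 6.75 p [464.2 -61.   50.9] F [ 0.5  0.2 -3. ] gap 47.0 gf 83.1 j [-0.14 -0.19 -1.13  0.02  0.01  3.14] z [ 0.569 -0.068 -0.819] y [-0.131 -0.991 -0.008]
c 495.4 -65.5 top 74.0 sz [ 50. 119.] yaw -7.4 slope along -0.018 across 0.011 TCP-c along -31.4 across 0.5 dz -23.0
c 635.5 13.7 top 72.3 sz [45. 35.] yaw 79.2 slope along 0.018 across 0.336 TCP-c along -105.3 across 154.2 dz -21.2
base 4513 [-70.45879189 -70.14549703] [-56.14748587 -54.4134415   48.62907399  51.31749721]
block 2244 [-25.90070444 -25.66105853 -14.11033162] [-27.01881875 -26.7924282   20.89405745  22.16546393] topz [39.09542141 40.18021741]Traceback (most recent call last):
  File "<stdin>", line 8, in <module>
    return _quantile_unchecked(
        a, q, axis, out, overwrite_input, method, keepdims, weights)
    return _ureduce(a,
                    func=_quantile_ureduce_func,
    ...<5 lines>...
                    overwrite_input=overwrite_input,
                    method=method)
    r = func(a, **kwargs)
    result = _quantile(arr,
                       quantiles=q,
    ...<2 lines>...
                       out=out,
                       weights=wgt)
    slices_having_nans = np.isnan(arr[-1, ...])
                                  ~~~^^^^^^^^^
IndexError: index -1 is out of bounds for axis 0 with size 0
```

View pics/w5.png

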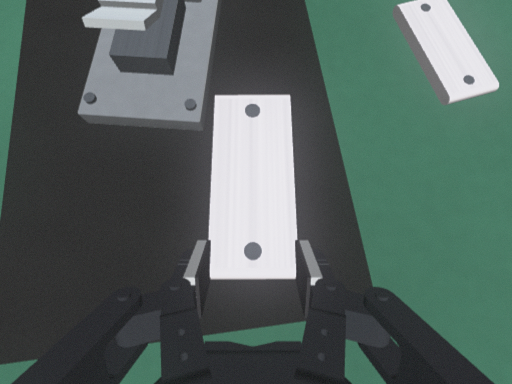

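Joint 6 is at its limit and the yaw stopped at -7°. The plate must be re-gripped with the gripper half a turn round, so I'll set it down on the mat well in front of the press.

```bash
python3 -m creep '{"travel":[[-3,14,23],[-7,28,46],[-9.5,39,62],[-10,41,66],[-10.5,42,68.5],[-10.5,42,68.5]],"rot":[[1,0,-1.4],[2,0,-2.8],[2.9,0,-4.1],[2.9,0,-4.1],[2.9,0,-4.1],[2.9,0,-4.1]],"claw":[1,1,1,1,1,1]}'
python3 - <<'E'
from h import *
st();plate(0,30)
E
```

```text
time_s: 7.6
eef_pos: [492.0, -105.7, -9.4]
ee_rot: [2.993, -0.065, 0.941]
force: [-0.0, 0.8, -1.9]
finger_gap: 46.9
grasp_force: 83.2
t 7.60 p [ 492.  -105.7   -9.4] F [-0.   0.8 -1.9] gap 46.9 gf 83.2 j [-0.32  0.08 -1.13 -0.23  0.17  2.91] z [ 0.572 -0.016 -0.82 ] y [-0.041 -0.999 -0.009]
c 527.4 -107.2 top 13.3 sz [ 56. 127.] yaw -2.4 slope along -0.024 across 0.008 TCP-c along -35.4 across 0.1 dz -22.6
c 622.4 -280.0 top 11.4 sz [105.  66.] yaw 8.5 slope along -0.004 across -0.094 TCP-c along -103.1 across 191.7 dz -20.7
c 624.8 23.8 top 17.4 sz [132.  91.] yaw 82.4 slope along -0.001 across 0.000 TCP-c along -145.9 across 114.3 dz -26.7
```

```bash
python3 -m creep '{"travel":[[-1,0,1.5],[-1,0,1.5],[-1,0,1.5],[-1,0,1.5],[-1,0,-30],[-1,0,-65],[-1,0,-65]],"rot":[[0,0,0],[0,0,0],[0,0,0],[0,0,0],[0,0,0],[0,0,0],[0,0,0]],"claw":[1,-0.5,-0.5,-0.5,-0.5,-0.5,-0.5]}'
python3 - <<'E'
from h import *
st();plate(5,20)
E
```

```text
time_s: 8.52
eef_pos: [454.4, -105.4, 45.2]
ee_rot: [2.99, -0.066, 0.946]
force: [0.3, -0.3, 0.0]
finger_gap: 64.0
grasp_force: 0.0
t 8.53 p [ 454.4 -105.4   45.2] F [ 0.3 -0.3  0. ] gap 64.0 gf 0.0 j [-0.37 -0.16 -1.12  0.02  0.19  2.88] z [ 0.575 -0.017 -0.818] y [-0.041 -0.999 -0.008]
c 522.7 -107.3 top 11.3 sz [ 50. 118.] yaw -2.1 slope along 0.004 across -0.000 TCP-c along -68.0 across -0.6 dz 33.0
c 628.8 -271.8 top 10.9 sz [121.  52.] yaw 8.7 slope along 0.006 across -0.023 TCP-c along -146.7 across 191.0 dz 33.3
c 641.8 12.2 top 17.4 sz [110. 122.] yaw -12.0 slope along 0.002 across 0.002 TCP-c along -158.5 across -153.8 dz 26.9
```

```bash
python3 -m creep '{"travel":[[0,0,0],[0,0,0],[0,0,0],[0,0,0],[0,0,0],[0,0,0],[0,0,0],[0,0,0],[0,0,0],[0,0,0],[0,0,0],[0,0,0]],"rot":[[0,0,-10],[0,0,-20],[0,0,-30],[0,0,-40],[0,0,-50],[0,0,-60],[0,0,-70],[0,0,-80],[0,0,-90],[0,0,-100],[0,0,-110],[0,0,-120]],"claw":[-0.5,-0.5,-0.5,-0.5,-0.5,-0.5,-0.5,-0.5,-0.5,-0.5,-0.5,-0.5]}'
python3 - <<'E'
from h import *
st(); x,y=off(522.7,-107.3,-2.1,-31-40); goto(x,y,-13+57,-2.1)
E
```

```text
time_s: 10.07
eef_pos: [453.9, -104.7, 41.7]
ee_rot: [1.335, 2.214, 0.4]
force: [-0.6, -0.7, -0.5]
finger_gap: 64.0
grasp_force: 0.0
t 10.07 p [ 453.9 -104.7   41.7] F [-0.6 -0.7 -0.5] gap 64.0 gf 0.0 j [-0.36 -0.15 -1.13  0.01  0.19  0.78] z [ 0.57  -0.015 -0.821] y [0.729 0.471 0.497]
travel [0.2, -0.4, -3.1] rot [0.2, -0.4, -60.2] alt [-0.4, -0.2, 119.8]
```

```bash
python3 -m creep '{"travel":[[0,0,0],[0,0,0],[0,0,0],[0,0,0],[0,0,0],[0,0,0],[0,0,0]],"rot":[[0,0,-10],[0,0,-20],[0,0,-30],[0,0,-40],[0,0,-50],[0,0,-60],[0,0,-60]],"claw":[-0.5,-0.5,-0.5,-0.5,-0.5,-0.5,-0.5]}'
python3 - <<'E'
from h import *
st(); plate(5,20,"pics/w6.png"); x,y=off(522.7,-107.3,-2.1,-31); goto(x,y,-13,-2.1)
E
```

```text
time_s: 10.95
eef_pos: [453.8, -104.7, 41.9]
ee_rot: [0.057, 2.534, -0.003]
force: [-0.3, 0.8, 1.4]
finger_gap: 64.0
grasp_force: 0.0
t 10.95 p [ 453.8 -104.7   41.9] F [-0.3  0.8  1.4] gap 64.0 gf 0.0 j [-0.36 -0.15 -1.13  0.01  0.19 -0.26] z [ 0.571 -0.015 -0.821] y [0.041 0.999 0.01 ]
c 624.4 21.5 top 18.2 sz [97. 85.] yaw 77.1 slope along 0.001 across -0.123 TCP-c along -161.0 across 138.2 dz 23.9
c 522.0 -107.3 top 11.4 sz [ 50. 118.] yaw -2.1 slope along 0.018 across 0.001 TCP-c along -68.2 across 0.1 dz 30.6
travel [0.3, -0.5, 66.8] rot [0.3, -0.2, -0.7] alt [-0.3, -0.5, 179.3]
```

```bash
python3 -m creep '{"travel":[[0,-0.5,30],[0,-0.5,50],[0,-0.5,60],[0,-0.5,65.5],[0,-0.5,65.5],[0,-0.5,65.5],[0,-0.5,65.5],[0,-0.5,65.5],[0,-0.5,65.5]],"rot":[[0,0,0],[0,0,-0.7],[0,0,-0.7],[0,0,-0.7],[0,0,-0.7],[0,0,-0.7],[0,0,-0.7],[0,0,-0.7],[0,0,-0.7]],"claw":[-0.5,-0.5,-0.5,-0.5,-0.5,1,1,1,1]}' 80
python3 - <<'E'
from h import *
st(); p,Rc=tcp(); print((Rc.T@[0,0,70]).round(1))
E
```

```text
time_s: 12.12
eef_pos: [492.0, -106.7, -9.6]
ee_rot: [0.04, 2.531, -0.009]
force: [-7.6, 0.9, 11.8]
finger_gap: 46.3
grasp_force: 79.6
t 12.12 p [ 492.  -106.7   -9.6] F [-7.6  0.9 11.8] gap 46.3 gf 79.6 j [-0.33  0.08 -1.13 -0.23  0.17 -0.24] z [ 0.573 -0.016 -0.82 ] y [0.031 1.    0.002]
[-40.1   0.2 -57.4]
```

```bash
python3 -m creep '{"travel":[[-20,0,-28.7],[-40,0,-57.4],[-40,0,-57.4],[-40,0,-57.4]],"rot":[[0,0,0],[0,0,0],[0,0,0],[0,0,0]],"claw":[1,1,1,1]}'
python3 - <<'E'
from h import *
st(); plate(55,90); x,y=off(652,12,-12,-125-32,0); goto(x,y,50,-12)
E
```

```text
time_s: 12.62
eef_pos: [491.2, -106.6, 58.9]
ee_rot: [0.04, 2.533, -0.009]
force: [-1.4, 0.7, -2.8]
finger_gap: 45.6
grasp_force: 81.9
t 12.62 p [ 491.2 -106.6   58.9] F [-1.4  0.7 -2.8] gap 45.6 gf 81.9 j [-0.33 -0.11 -1.03  0.06  0.17 -0.24] z [ 0.571 -0.016 -0.821] y [0.031 1.    0.003]
c 517.4 -108.2 top 75.1 sz [ 73. 124.] yaw -2.4 slope along -0.074 across -0.000 TCP-c along -26.7 across 0.7 dz -16.8
travel [2.5, 151.2, 8.8] rot [6.0, -0.2, 8.3] alt [0.4, 9.0, -171.5]
```

```bash
cat >> h.py <<'E'
def held(zlo,zhi,save=None):
    s=snap("wrist");w=cloud(s);p0,Rc=tcp();h=Rc[:2,2]/np.linalg.norm(Rc[:2,2]);n=np.array([-h[1],h[0]])
    if save: cv2.imwrite(save,s["img"])
    a=(w[...,:2]-p0[:2])@h;b=(w[...,:2]-p0[:2])@n;z=w[...,2]
    hsv=cv2.cvtColor(s["img"],cv2.COLOR_BGR2HSV)
    m=(abs(b)<45)&(a>-10)&(a<130)&(z>zlo)&(z<zhi)&(hsv[...,2]>90)&(hsv[...,1]<60)
    c=np.polyfit(a[m],z[m],1);m&=abs(z-np.polyval(c,a))<3;c=np.polyfit(a[m],z[m],1);cb=np.polyfit(b[m],z[m],1)
    l=[(np.percentile(b[m&(abs(a-t)<4)],[2,98])).mean() for t in(20,80)]
    far=np.percentile(a[m],99.5)
    print("held: far end TCP+%.1f -> centre TCP+%.1f, slope %.3f, roll %.3f, top z at TCP+30 %.1f (TCP%+.1f), far top %.1f, skew %.3f, mid b at centre %.1f"%(far,far-60,c[0],cb[0],np.polyval(c,30),np.polyval(c,30)-p0[2],np.polyval(c,far),(l[1]-l[0])/60,l[0]+(l[1]-l[0])/6))
E
python3 - <<'E'
from h import *
held(60,92,"pics/w7.png")
E
```

```text
held: far end TCP+86.7 -> centre TCP+26.7, slope -0.098, roll 0.001, top z at TCP+30 74.4 (TCP+16.5), far top 68.9, skew 0.002, mid b at centre -0.5
```

View pics/w7.png

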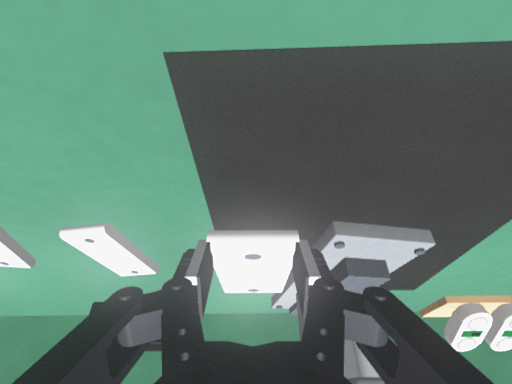

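```bash
python3 - <<'E'
from h import *
x,y=off(652,12,-12,-125-30,0); goto(x,y,52,-12,40.5)
E
```

```text
travel [-0.5, 150.8, 8.2] rot [6.4, -5.8, 8.0] alt [8.7, 9.6, -171.5]
```

```bash
python3 -m creep '{"travel":[[0,38,2],[0,76,4],[0,114,6],[0,140,7.5],[-0.5,150.8,8.2],[-0.5,150.8,8.2],[-0.5,150.8,8.2],[-0.5,150.8,8.2]],"rot":[[1.6,-1.5,2],[3.2,-3,4],[4.8,-4.5,6],[6.4,-5.8,8],[6.4,-5.8,8],[6.4,-5.8,8],[6.4,-5.8,8],[6.4,-5.8,8]],"claw":[1,1,1,1,1,1,1,1]}' 115
python3 - <<'E'
from h import *
st(); held(55,90)
s=snap("scene");cv2.imwrite("pics/s2.png",cv2.resize(s["img"][150:290,150:340],(760,560)))
w=cloud(s);a=np.radians(-12);ex=np.array([np.cos(a),np.sin(a)]);ey=np.array([-ex[1],ex[0]])
q=w[...,:2]-[652,12];x=q@ex;y=q@ey;z=w[...,2];hsv=cv2.cvtColor(s["img"],cv2.COLOR_BGR2HSV)
m=(x>-200)&(x<-62)&(abs(y)<30)&(z>45)&(z<95)&(hsv[...,2]>150)
print(m.sum())
for t in range(-200,-60,10):
    k=m&(abs(x-t)<5)
    if k.sum()>3: print(t,k.sum(),np.percentile(z[k],[10,50,90]).round(1),np.percentile(y[k],[5,95]).round(0))
E
```

```text
time_s: 13.72
eef_pos: [501.3, 42.9, 53.2]
ee_rot: [0.256, 2.421, -0.095]
force: [-0.1, 1.5, -2.5]
finger_gap: 43.4
grasp_force: 117.6
t 13.72 p [501.3  42.9  53.2] F [-0.1  1.5 -2.5] gap 43.4 gf 117.6 j [ 0.3  -0.08 -1.12 -0.12 -0.33  0.4 ] z [ 0.637 -0.137 -0.759] y [ 0.209  0.978 -0.   ]
held: far end TCP+125.4 -> centre TCP+65.4, slope 0.019, roll -0.002, top z at TCP+30 72.2 (TCP+18.9), far top 74.0, skew 0.005, mid b at centre -0.1
341
-180 7 [72.2 74.9 77.5] [-19.  -3.]
-170 21 [71.7 75.4 79.9] [-24.  24.]
-160 33 [71.6 74.7 78.2] [-25.  21.]
-150 26 [71.4 74.  77.2] [-23.  20.]
-140 32 [72.3 75.  77.7] [-22.  21.]
-130 30 [71.1 75.1 78.1] [-22.  22.]
-120 31 [71.5 74.  76.6] [-24.  21.]
-110 26 [72.  74.7 77.5] [-22.  20.]
-100 34 [72.  75.6 78.1] [-22.  20.]
-90 31 [72.1 75.4 78.5] [-23.  22.]
-80 27 [72.6 75.8 78.5] [-23.  19.]
-70 34 [72.8 75.7 76.8] [-21.  23.]
```

View pics/s2.png

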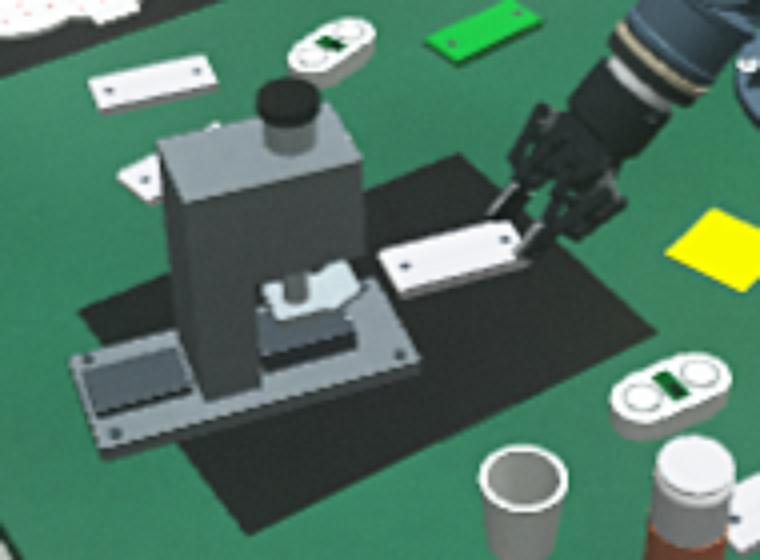

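The scene crop shows the plate held level and in line with the press, in front of its open side at (455,255). The head, foot and thick block are clear ahead. Now to slide it in.

```bash
python3 - <<'E'
from h import *
for d in(-153,-90,-34): x,y=off(652,12,-12,d,-0.8); goto(x,y,37,-12,40)
E
```

```text
travel [10.0, 0.1, 12.9] rot [-0.1, 0.7, -0.0] alt [1.0, 0.1, 180.0]
travel [-37.8, 0.2, 53.9] rot [-0.1, 0.7, -0.0] alt [1.0, 0.1, 180.0]
travel [-80.3, 0.3, 90.4] rot [-0.1, 0.7, -0.0] alt [1.0, 0.1, 180.0]
```

```bash
python3 -m creep '{"travel":[[10,0,12.9],[10,0,12.9],[-14,0,33.5],[-37.8,0.2,53.9],[-37.8,0.2,53.9],[-37.8,0.2,53.9]],"rot":[[0,0.7,0],[0,0.7,0],[0,0.7,0],[0,0.7,0],[0,0.7,0],[0,0.7,0]],"claw":[1,1,1,1,1,1]}'
python3 - <<'E'
from h import *
st()
s=snap("scene");w=cloud(s);a=np.radians(-12);ex=np.array([np.cos(a),np.sin(a)]);ey=np.array([-ex[1],ex[0]])
q=w[...,:2]-[652,12];x=q@ex;y=q@ey;z=w[...,2];hsv=cv2.cvtColor(s["img"],cv2.COLOR_BGR2HSV)
m=(x>-140)&(x<0)&(abs(y)<30)&(z>45)&(z<70)&(hsv[...,2]>150)
for t in range(-130,-30,20):
    k=m&(abs(x-t)<10)
    if k.sum()>3: print(t,k.sum(),np.percentile(z[k],[10,50,90]).round(1),np.percentile(y[k],[5,95]).round(0))
for d in(-34,): X,Y=off(652,12,-12,d,-0.8); goto(X,Y,37,-12,40)
E
```

```text
time_s: 14.58
eef_pos: [563.0, 30.5, 36.8]
ee_rot: [0.256, 2.434, -0.094]
force: [-0.2, -0.0, -1.8]
finger_gap: 44.3
grasp_force: 117.9
t 14.57 p [563.   30.5  36.8] F [-0.2 -0.  -1.8] gap 44.3 gf 117.9 j [ 0.21  0.08 -1.02 -0.19 -0.27  0.33] z [ 0.627 -0.134 -0.767] y [ 0.208  0.978 -0.001]
-110 35 [54.5 57.7 60.3] [-24.  12.]
-90 59 [54.8 57.2 60.4] [-22.  21.]
-70 62 [54.1 57.9 60.7] [-24.  23.]
-50 62 [54.8 57.8 61. ] [-23.  23.]
travel [-43.9, -0.6, 36.4] rot [-0.0, -0.1, 0.0] alt [0.1, -0.0, -180.0]
```

```bash
python3 -m creep '{"travel":[[-16,0,13],[-32,-0.4,26],[-40,-0.6,33],[-44,-0.6,36.4],[-44,-0.6,36.4]],"rot":[[0,0,0],[0,0,0],[0,0,0],[0,0,0],[0,0,0]],"claw":[1,1,1,1,1]}'
python3 - <<'E'
from h import *
st()
X,Y=off(652,12,-12,-30,-0.8); goto(X,Y,37,-12,40)
p,Rc=tcp();print((Rc.T@[0,0,-4]).round(1),Rc.T@[np.cos(-.209),np.sin(-.209),0])
E
```

```text
time_s: 15.25
eef_pos: [619.1, 18.4, 37.1]
ee_rot: [0.255, 2.434, -0.093]
force: [0.9, 0.1, -1.5]
finger_gap: 44.0
grasp_force: 118.0
t 15.25 p [619.1  18.4  37.1] F [ 0.9  0.1 -1.5] gap 44.0 gf 118.0 j [ 0.15  0.17 -0.91 -0.18 -0.23  0.28] z [ 0.628 -0.134 -0.767] y [ 0.208  0.978 -0.001]
travel [-2.6, -0.2, 2.4] rot [-0.0, -0.1, 0.0] alt [0.1, -0.0, -180.0]
[2.6 0.  3.1] [-7.66859351e-01  3.10308408e-04  6.41815113e-01]
```

```bash
python3 -m creep '{"travel":[[-1.5,0,1.3],[-3,0,2.6],[-3,0,2.6]],"rot":[[0,0,0],[0,0,0],[0,0,0]],"claw":[1,1,1]}'
python3 -m creep '{"travel":[[-1.5,0,1.3],[-1.5,0,1.3]],"rot":[[0,0,0],[0,0,0]],"claw":[1,1]}'
```

```text
time_s: 15.62
eef_pos: [621.8, 17.9, 36.0]
ee_rot: [0.254, 2.436, -0.093]
force: [-7.3, 1.8, -1.4]
finger_gap: 43.6
grasp_force: 119.0
time_s: 15.88
eef_pos: [621.9, 17.6, 34.3]
ee_rot: [0.254, 2.44, -0.093]
force: [-17.5, 5.8, -1.7]
finger_gap: 43.6
grasp_force: 120.3
```

```bash
python3 -m creep '{"travel":[[1.9,0,-1.6],[1.9,0,-1.6],[3.2,0,0],[3.8,0,0.7],[3.8,0,0.7]],"rot":[[0,0,0],[0,0,0],[0,0,0],[0,0,0],[0,0,0]],"claw":[1,1,1,1,1]}'
```

```text
time_s: 16.5
eef_pos: [621.8, 17.8, 33.3]
ee_rot: [0.255, 2.435, -0.093]
force: [-6.9, 3.5, -2.1]
finger_gap: 43.8
grasp_force: 119.6
```

```bash
python3 -m creep '{"travel":[[1.4,0,0.8],[2.4,0,2],[2.4,0,2]],"rot":[[0,0,0],[0,0,0],[0,0,0]],"claw":[1,1,1]}'
python3 - <<'E'
from h import *
s=snap("scene");w=cloud(s);a=np.radians(-12);ex=np.array([np.cos(a),np.sin(a)]);ey=np.array([-ex[1],ex[0]])
q=w[...,:2]-[652,12];x=q@ex;y=q@ey;z=w[...,2];hsv=cv2.cvtColor(s["img"],cv2.COLOR_BGR2HSV)
m=(x>-80)&(x<-10)&(abs(y)<30)&(z>38)&(z<70)&(hsv[...,2]>150)
for t in range(-70,-20,10):
    k=m&(abs(x-t)<5)
    if k.sum()>3: print(t,k.sum(),np.percentile(z[k],[10,50,90]).round(1),np.percentile(y[k],[5,95]).round(0))
E
```

```text
time_s: 16.88
eef_pos: [621.9, 17.9, 30.9]
ee_rot: [0.255, 2.434, -0.093]
force: [-9.5, 2.8, 2.8]
finger_gap: 43.8
grasp_force: 121.9
-50 19 [48.2 52.6 56.2] [-24.   5.]
-40 16 [50.1 52.3 55.4] [-5. 19.]
-30 13 [50.6 54.7 56. ] [ 1. 25.]
```

```bash
python3 -m creep '{"travel":[[0.4,0,-0.3],[0.4,0,-0.3],[0.4,0,-0.3],[0.4,0,-0.3],[0,0,-40],[0,0,-80],[0,0,-80]],"rot":[[0,0,0],[0,0,0],[0,0,0],[0,0,0],[0,0,0],[0,0,0],[0,0,0]],"claw":[-0.3,-0.5,-0.5,-0.5,-0.5,-0.5,-0.5]}'
cat >> h.py <<'E'
def nestview(zlo,zhi,cam="wrist",save=None):
    s=snap(cam);w=cloud(s);a=np.radians(-12);ex=np.array([np.cos(a),np.sin(a)]);ey=np.array([-ex[1],ex[0]])
    if save: cv2.imwrite(save,s["img"])
    q=w[...,:2]-[652,12];x=q@ex;y=q@ey;z=w[...,2];hsv=cv2.cvtColor(s["img"],cv2.COLOR_BGR2HSV)
    m=(x>-90)&(x<0)&(abs(y)<45)&(z>zlo)&(z<zhi)&(hsv[...,2]>120)&(hsv[...,1]<60)
    print("n",m.sum(),"x near %.1f"%np.percentile(x[m],1))
    for t in range(-65,0,10):
        k=m&(abs(x-t)<5)
        if k.sum()>8: print(t,k.sum(),"z %.1f"%np.median(z[k]),"y",np.percentile(y[k],[3,97]).round(1),"mid %.1f"%np.percentile(y[k],[3,97]).mean())
E
python3 - <<'E'
from h import *
st(); nestview(44,58,save="pics/w8.png")
E
```

```text
time_s: 17.8
eef_pos: [572.5, 29.0, 95.1]
ee_rot: [0.255, 2.43, -0.092]
force: [1.2, 1.0, 0.6]
finger_gap: 64.2
grasp_force: 0.0
t 17.80 p [572.5  29.   95.1] F [1.2 1.  0.6] gap 64.2 gf 0.0 j [ 0.2  -0.03 -0.93  0.02 -0.26  0.32] z [ 0.631 -0.133 -0.764] y [0.207 0.978 0.001]
n 2235 x near -59.8
-65 15 z 46.9 y [-19.  23.] mid 2.0
-55 828 z 49.8 y [-24.2  23.1] mid -0.6
-45 340 z 51.7 y [-24.   22.9] mid -0.5
-35 300 z 51.6 y [-23.9  23. ] mid -0.5
-25 278 z 51.6 y [-24.   22.9] mid -0.5
-15 249 z 51.6 y [-24.1  22.8] mid -0.6
-5 225 z 51.6 y [-23.7  22.9] mid -0.4
```

View pics/w8.png

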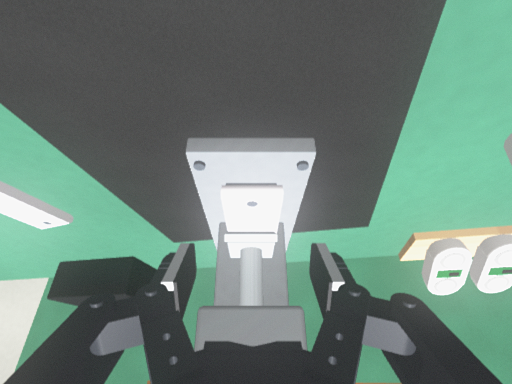

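Plate one lies flat and square, centred at about y = -0.5 mm with its outer end at x = -59.8, clear of the foot. Next, plate C.

```bash
python3 - <<'E'
from h import *
x,y=off(628.8,-271.8,8.7,-31-45); goto(x,y,-12+64,8.7,35)
E
```

```text
travel [-8.3, -309.4, 61.6] rot [-12.6, 5.1, -16.4] alt [7.3, 18.0, 162.5]
```

```bash
python3 -m creep '{"travel":[[0,-20,-30],[0,-70,-25],[-2,-125,-10],[-4,-180,10],[-6,-235,30],[-8,-290,50],[-8.3,-309.4,61.6],[-8.3,-309.4,61.6],[-8.3,-309.4,61.6],[-8.3,-309.4,61.6]],"rot":[[0,0,0],[-2,1,-3],[-4,2,-6],[-6,3,-9],[-9,4,-12],[-12.6,5.1,-16.4],[-12.6,5.1,-16.4],[-12.6,5.1,-16.4],[-12.6,5.1,-16.4],[-12.6,5.1,-16.4]],"claw":[-0.5,-0.5,-0.5,-0.5,-0.5,-0.5,-0.5,-0.5,-0.5,-0.5]}'
python3 - <<'E'
from h import *
st();plate(5,18)
x,y=off(628.8,-271.8,8.7,-31); goto(x,y,-12,8.7,35)
E
```

```text
time_s: 19.1
eef_pos: [552.8, -282.6, 50.6]
ee_rot: [-0.193, 2.528, 0.062]
force: [-0.5, 0.7, 0.8]
finger_gap: 64.1
grasp_force: 0.0
t 19.10 p [ 552.8 -282.6   50.6] F [-0.5  0.7  0.8] gap 64.1 gf 0.0 j [-0.71  0.25 -0.63  0.27  0.45 -0.77] z [ 0.564  0.087 -0.821] y [-0.152  0.988  0.001]
c 626.1 -272.2 top 11.5 sz [115.  50.] yaw 8.9 slope along 0.017 across -0.000 TCP-c along -73.9 across 1.0 dz 39.4
c 595.2 -401.0 top 11.3 sz [ 51. 122.] yaw -12.4 slope along 0.016 across -0.005 TCP-c along -66.8 across 106.5 dz 39.5
travel [-1.6, -0.8, 77.7] rot [0.1, -0.2, 0.0] alt [0.3, 0.1, -180.0]
```

```bash
python3 -m creep '{"travel":[[-1.6,-0.8,35],[-1.6,-0.8,60],[-1.6,-0.8,72],[-1.6,-0.8,76.5],[-1.6,-0.8,76.5],[-1.6,-0.8,76.5],[-1.6,-0.8,76.5],[-1.6,-0.8,76.5],[-1.6,-0.8,76.5]],"rot":[[0,0,0],[0,0,0],[0,0,0],[0,0,0],[0,0,0],[0,0,0],[0,0,0],[0,0,0],[0,0,0]],"claw":[-0.5,-0.5,-0.5,-0.5,-0.5,1,1,1,1]}' 110
python3 -m creep '{"travel":[[-20,0,-28.7],[-43,0,-61.4],[-43,0,-61.4],[-43,0,-61.4]],"rot":[[0,0,0],[0,0,0],[0,0,0],[0,0,0]],"claw":[1,1,1,1]}'
python3 - <<'E'
from h import *
st(); held(55,95); x,y=off(652,12,-12,-125-30,0); goto(x,y,70,-12,38)
E
```

```text
time_s: 20.27
eef_pos: [597.8, -278.3, -9.5]
ee_rot: [-0.192, 2.526, 0.06]
force: [-7.8, 1.0, 13.2]
finger_gap: 44.5
grasp_force: 109.7
time_s: 20.78
eef_pos: [597.0, -277.6, 63.3]
ee_rot: [-0.191, 2.529, 0.061]
force: [-0.0, 0.4, -2.6]
finger_gap: 44.6
grasp_force: 112.2
t 20.77 p [ 597.  -277.6   63.3] F [-0.   0.4 -2.6] gap 44.6 gf 112.2 j [-0.65  0.28 -0.55  0.29  0.42 -0.7 ] z [ 0.564  0.087 -0.821] y [-0.151  0.989  0.001]
held: far end TCP+86.9 -> centre TCP+26.9, slope -0.097, roll -0.006, top z at TCP+30 79.4 (TCP+16.8), far top 73.8, skew 0.019, mid b at centre 0.0
travel [34.6, 332.4, -32.3] rot [12.3, -3.3, 16.6] alt [4.7, 17.7, -162.4]
```

```bash
python3 -m creep '{"travel":[[45,8,-31],[80,15,-56],[75,55,-55],[70,110,-50],[63,165,-46],[56,220,-42],[48,270,-38],[40,315,-34],[34.6,332.4,-32.3],[34.6,332.4,-32.3],[34.6,332.4,-32.3],[34.6,332.4,-32.3]],"rot":[[0,0,0],[0,0,0],[2,-1,3],[4,-2,6],[6,-3,9],[8,-4,12],[10.5,-4.5,14],[12.5,-5.2,16.4],[12.5,-5.2,16.4],[12.5,-5.2,16.4],[12.5,-5.2,16.4],[12.5,-5.2,16.4]],"claw":[1,1,1,1,1,1,1,1,1,1,1,1]}' 118
python3 - <<'E'
from h import *
st(); held(75,105)
for d,z in((-153,46),(-90,46),(-50,46)): x,y=off(652,12,-12,d,-0.8); goto(x,y,z,-12,40)
E
```

```text
time_s: 22.32
eef_pos: [500.5, 43.1, 69.9]
ee_rot: [0.255, 2.433, -0.092]
force: [-0.3, -0.5, -1.4]
finger_gap: 43.7
grasp_force: 121.0
t 22.32 p [500.5  43.1  69.9] F [-0.3 -0.5 -1.4] gap 43.7 gf 121.0 j [ 0.3  -0.12 -1.09 -0.02 -0.31  0.4 ] z [ 0.628 -0.133 -0.767] y [0.207 0.978 0.001]
held: far end TCP+84.5 -> centre TCP+24.5, slope -0.004, roll 0.001, top z at TCP+30 88.6 (TCP+18.5), far top 88.4, skew 0.016, mid b at centre 1.2
travel [14.4, 0.5, 19.4] rot [0.0, -0.0, -0.0] alt [-0.0, -0.1, 180.0]
travel [-33.9, 0.5, 59.9] rot [0.0, -0.0, -0.0] alt [-0.0, -0.1, 180.0]
travel [-64.6, 0.4, 85.6] rot [0.0, -0.0, -0.0] alt [-0.0, -0.1, 180.0]
```

```bash
python3 -m creep '{"travel":[[14.4,-0.5,19.4],[14.4,-0.5,19.4],[-10,-0.5,40],[-34,-0.5,60],[-34,-0.5,60]],"rot":[[0,0,0],[0,0,0],[0,0,0],[0,0,0],[0,0,0]],"claw":[1,1,1,1,1]}'
python3 -m creep '{"travel":[[-10,0,8.4],[-20,0,16.8],[-30.7,0,25.7],[-30.7,0,25.7]],"rot":[[0,0,0],[0,0,0],[0,0,0],[0,0,0]],"claw":[1,1,1,1]}'
python3 - <<'E'
from h import *
st(); X,Y=off(652,12,-12,-32,-1.7); goto(X,Y,46,-12,40)
E
```

```text
time_s: 23.0
eef_pos: [565.9, 29.0, 47.8]
ee_rot: [0.258, 2.43, -0.092]
force: [4.4, -1.4, -3.8]
finger_gap: 43.3
grasp_force: 120.7
time_s: 23.5
eef_pos: [603.0, 21.5, 46.9]
ee_rot: [0.255, 2.432, -0.091]
force: [4.6, -1.5, -4.8]
finger_gap: 43.7
grasp_force: 120.8
t 23.50 p [603.   21.5  46.9] F [ 4.6 -1.5 -4.8] gap 43.7 gf 120.8 j [ 0.17  0.12 -0.94 -0.15 -0.24  0.29] z [ 0.629 -0.133 -0.766] y [0.207 0.978 0.001]
travel [-13.1, -0.8, 12.2] rot [0.1, 0.0, -0.0] alt [0.0, -0.1, 180.0]
```

```bash
python3 -m creep '{"travel":[[-5,0,4.4],[-10,0,9],[-13.1,0,12.2],[-13.1,0,12.2]],"rot":[[0,0,0],[0,0,0],[0,0,0],[0,0,0]],"claw":[1,1,1,1]}'
python3 - <<'E'
from h import *
st(); s=snap("scene");w=cloud(s);a=np.radians(-12);ex=np.array([np.cos(a),np.sin(a)]);ey=np.array([-ex[1],ex[0]])
q=w[...,:2]-[652,12];x=q@ex;y=q@ey;z=w[...,2];hsv=cv2.cvtColor(s["img"],cv2.COLOR_BGR2HSV)
m=(x>-90)&(x<-10)&(abs(y)<30)&(z>45)&(z<85)&(hsv[...,2]>150)
for t in range(-80,-10,10):
    k=m&(abs(x-t)<5)
    if k.sum()>3: print(t,k.sum(),np.percentile(z[k],[10,50,90]).round(1),np.percentile(y[k],[5,95]).round(0))
X,Y=off(652,12,-12,-30,-1.7); goto(X,Y,45,-12,40)
E
```

```text
time_s: 24.0
eef_pos: [621.2, 18.0, 45.9]
ee_rot: [0.255, 2.431, -0.091]
force: [-0.6, -0.2, -5.6]
finger_gap: 43.8
grasp_force: 121.1
t 24.00 p [621.2  18.   45.9] F [-0.6 -0.2 -5.6] gap 43.8 gf 121.1 j [ 0.15  0.16 -0.9  -0.15 -0.23  0.28] z [ 0.63  -0.132 -0.766] y [0.207 0.978 0.001]
-60 5 [59.6 64.9 66.2] [-22.  20.]
-50 21 [59.2 66.1 68.8] [-23.  23.]
-40 26 [64.4 67.9 71.2] [-20.  27.]
-30 14 [66.3 69.1 82.8] [-12.  22.]
-20 33 [67.4 80.4 83.4] [-16.  23.]
travel [-0.4, -1.1, 1.6] rot [0.1, 0.1, -0.0] alt [0.1, -0.1, 180.0]
```

```bash
python3 -m creep '{"travel":[[-0.8,0,0.7],[-1.6,0,1.3],[-1.6,0,1.3]],"rot":[[0,0,0],[0,0,0],[0,0,0]],"claw":[1,1,1]}'
```

```text
time_s: 24.42
eef_pos: [621.4, 17.8, 44.7]
ee_rot: [0.254, 2.434, -0.091]
force: [-11.6, 3.8, -3.3]
finger_gap: 43.7
grasp_force: 122.8
```

```bash
python3 -m creep '{"travel":[[0.6,0,0.7],[1.3,0,1.5],[1.6,0,1.9],[1.6,0,1.9]],"rot":[[0,0,0],[0,0,0],[0,0,0],[0,0,0]],"claw":[1,1,1,1]}'
```

```text
time_s: 24.92
eef_pos: [621.9, 17.9, 44.0]
ee_rot: [0.254, 2.432, -0.091]
force: [-45.2, 7.4, 37.8]
finger_gap: 43.8
grasp_force: 133.5
```

```bash
python3 -m creep '{"travel":[[0,0,-2.5],[0,0,-2.5]],"rot":[[0,0,0],[0,0,0]],"claw":[1,1]}'
python3 - <<'E'
from h import *
st(); nestview(55,74,"scene")
E
```

```text
time_s: 25.18
eef_pos: [621.3, 18.0, 45.5]
ee_rot: [0.255, 2.431, -0.091]
force: [-2.3, 0.9, -5.0]
finger_gap: 43.7
grasp_force: 121.4
t 25.18 p [621.3  18.   45.5] F [-2.3  0.9 -5. ] gap 43.7 gf 121.4 j [ 0.15  0.16 -0.9  -0.15 -0.23  0.28] z [ 0.63  -0.132 -0.766] y [0.207 0.978 0.001]
n 90 x near -56.6
-55 15 z 65.9 y [-26.1  27.4] mid 0.7
-45 26 z 67.7 y [-22.9  25.6] mid 1.3
-35 18 z 66.9 y [-8.2 27.7] mid 9.8
-25 11 z 68.6 y [11.  27.1] mid 19.0
-5 13 z 68.6 y [-15.6  25.6] mid 5.0
```

```bash
python3 -m creep '{"travel":[[0,0,0],[0,0,0],[0,0,0],[0,0,0],[0,0,-40],[0,0,-80],[0,0,-80],[0,0,-80]],"rot":[[0,0,0],[0,0,0],[0,0,0],[0,0,0],[0,0,0],[0,0,0],[0,0,0],[0,0,0]],"claw":[-0.2,-0.5,-0.5,-0.5,-0.5,-0.5,-0.5,-0.5]}'
python3 - <<'E'
from h import *
st(); nestview(56,71); nestview(40,56)
E
```

```text
time_s: 26.22
eef_pos: [571.4, 28.6, 106.6]
ee_rot: [0.255, 2.431, -0.091]
force: [-0.4, -0.4, -0.6]
finger_gap: 64.2
grasp_force: 0.0
t 26.23 p [571.4  28.6 106.6] F [-0.4 -0.4 -0.6] gap 64.2 gf 0.0 j [ 0.2  -0.06 -0.91  0.06 -0.26  0.32] z [ 0.63  -0.132 -0.765] y [0.207 0.978 0.002]
n 2218 x near -60.1
-65 30 z 58.0 y [-22.1  23.9] mid 0.9
-55 803 z 61.7 y [-24.5  22.7] mid -0.9
-45 346 z 63.7 y [-23.9  22.7] mid -0.6
-35 300 z 63.6 y [-23.8  23.1] mid -0.4
-25 270 z 63.6 y [-23.7  23.2] mid -0.3
-15 286 z 63.6 y [-23.5  22.8] mid -0.4
-5 183 z 63.6 y [-23.2  23.9] mid 0.3
n 804 x near -60.1
-65 11 z 47.1 y [-19.1  20.3] mid 0.6
-55 793 z 48.9 y [-24.5  22.9] mid -0.8
```

Both plates are in place: the second lies flat at z = 63.6 mm, 12 mm above the first, square, with its end at x = -60.1. By geometry the foot is lifted about 5 mm. The gripper is clear, so I'm handing in.

```bash
python3 -c "
from bench import arm
print(arm.job_done())"
```

```text
the job is handed in; nothing more can be done
None
```

I handed the job in with two plates packed on the thick block; the hand-in returned no verdict. Both lie flat, square and pushed home, the foot should be up about 5 mm (worked out from plate height, not measured), and the spares and bystanders were left alone. I viewed 11 pictures, one over the limit of 10.

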